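# Open the latched cover of the inspection case

### The arm

A 7-joint arm with a two-finger parallel gripper is mounted at the origin on the work surface. World frame = base frame: x ahead of the robot, y to its left, z up, the work surface at z = 0. Lengths are in m, angles in rad, forces in N, time in s.
With the tool pointing down it reaches from about 0.4 to 0.85 m from the base axis. Payload 4.5 kg.
Tool frame: the origin (TCP) lies midway between the tips of the shut fingers; the grasp point (between the pads) lies 19 mm behind it; z points along the fingers, x is the direction in which the jaws open and shut, and the axes are right-handed (so a half turn about z gives the same grasp; the last joint's range is limited). The gripper opens to 88 mm and grips with 3 to 60 N. Pads are 18 mm wide; open, the fingers measure 123 mm over their backs; the gripper's body (75 mm by 187 mm) begins 45 mm behind the grasp point.
Start: joints at [1.222, 0.689, -0.195, 1.565, 0.157, 0.902, -0.215], TCP at [0.233, -0.58, 0.239] pointing down, gripper open.
Joint ranges: [-3.01, 3.01], [-0.46, 2.08], [-1.47, 1.51], [0.13, 2.56], [-1, 4.14], [0.04, 2.09], [-2.66, 2.66]. Speed limits (rad/s): [2.57, 2.57, 3.14, 3.14, 3.14, 3.14, 3.14].

### API

Orientations are given as a rotation vector (axis times angle).
In Python, from cell import sense, viewer, arm gives the robot as it stands. The module is installed in compiled form; this text tells all that it offers.
- The arm moves only by the shell command python3 -m crank 'ROWS' [FORCE]. ROWS is JSON, a list of rows, each a list of 7 numbers: the opening in per cent of the stroke, from 0 (shut) to 100 (fully open), then the shift along the tool's x, y, z in mm, then the turn, a rotation vector about the tool's x, y, z in degrees. A call has 1 to 20 rows; each row is the pose to reach, as a shift and turn from the pose measured when the call began, along the tool's axes at that moment; what a row does not reach only later rows make up. A row lasts 1/12 s, in which the tool goes at most 41.7 mm and 7.16 degrees, less where a joint would pass 70% of its speed; a pose out of reach is approached as far as the arm can. A call with a gripper value outside its range is refused whole. The fingers move at their own pace and stop on an object; FORCE is the grip in N (left out, the last holds). Time passes only in rows, so rows that repeat a pose let the fingers close. It gives the time, the measured TCP pose, the force and the opening at its end, in the units of the state.
- sense(): the state, without advancing time (a new reading comes with each control period).
- viewer.camera(name): name is "side" or "top"; returns a dict with "img" (480x640x3 uint8, red, green, blue), "range_z" (480x640 float32, m along the optical axis (not along the pixel's ray), 0 where there is no reading), "fx", "fy", "cx", "cy" (pixels), "rvec" (rotation vector, rad) and "tvec" (3), from world to camera coordinates, as OpenCV has them. Camera axes: x right, y down, z forward; pixel columns grow to the right and rows downward; lengths in m; the calibration is good to about 2 mm. A picture is of the moment at which its call begins.
- arm.hand_in(): hands the job in, once; it reports no verdict.
The state is a dict: "time_s": time; "joint_pos": joint angles; "qd": joint speeds; "joint_efforts": joint torques, N m; "tcp_pos": TCP position; "tcp_rot": TCP orientation; "wrist_force": force on the tool from outside, world axes, zero at the start; "wrist_torque": the same for the moment, N m; "width": finger opening in m.
Only numpy, scipy, OpenCV 4.12 (cv2) and the standard library are available. Lean on these libraries where they do the work, as an engineer would, in place of code of your own. Each camera call takes 0.05 s, during which the arm holds its last target. There are 200 camera calls.

### The job

Open the grey inspection case on the bench: reach under the raised front edge of its cover from the robot's side, feel for the hidden sprung catch tab, press it sideways to the robot's left and, holding it aside, lift the edge until the cover comes free. Swing the cover up until it stands nearly upright, then let go and leave it standing open. Work gently, never pressing on anything harder than about 15 N (a strained catch or a forced cover is a failure), and leave the toggle switch and the other things on the bench where they are.

Things in the scene. Friction and masses are not known exactly. Their poses are not given: they have to be found in the camera images.
- case: fixed grey sheet-metal case, 186 deep (x) x 220 wide (y) x 105 high, flat cover closed. Origin: centre of its underside on the bench; x points away from the robot to the hinge, y to the robot's left, z up. The closed cover's front edge is at x = -90 and overhangs: under it the front wall stands back at x = -20, before it lie only an 8 thick base plate (from x = -91) and the hidden catch on its post
- edge_mid (a point): middle of the cover's front edge, a rolled steel edge 220 long (y) and 12 in diameter; the point is on the roll's axis, 105 above the bench when closed (lowest line of the roll at 99), 180 from the hinge line. Axes as the case's when closed; they turn with the cover. Closed fingers tilted 30 to 45 degrees go in under the edge and can carry it on their upper side
- hinge_mid (a point): middle of the cover's hinge line, which runs along the case's y, at x = 90, z = 103 in the case's frame; the cover's front edge swings up and away from the robot about it. A thin keeper bar (along y, 6 x 6) hangs below the cover 42 mm behind the front edge, its lower side 21 mm below the cover's underside
- cover (a joint): cover angle in rad: 0 closed (level), 1.57 upright, end stop 1.65. About 0.4 kg, with a stiff hinge: it stays wherever it is left; lifting it by the edge takes about 5 to 6 N straight up. Still latched it has 2 to 3 mm of play at the edge and then stops dead
- search_mid (a point): middle of the hidden stretch, under the front edge, where the catch's tab stands: somewhere up to 35 mm to either side (along the case's y), to be felt for. The tab is an upright steel plate 5 thick (y), 26 deep (x), its front 4 behind the edge, standing 42 to 90 above the bench; this point is at x = -71, z = 66 of the case. Push the tab's -y face towards +y
- post_mid (a point): middle of the stretch where the catch's upright pin may be, at x = -40 of the case (its y is the tab's). The sprung tab swings on it, 31 mm in front: pushed to +y it frees the cover after 8 mm and stops rigidly at 17 mm; 2 N at first, 4 N where it frees, 7 N at the stop. Once the edge is up 10 mm let it go. Post 24 x 20, 66 high, with a hook arm 31 mm to +y: keep fingertips in front
- toggle (a joint): the black toggle switch on the grey control box, 0 as it stands (rad); leave it alone
- control_box: fixed grey control box, 110 x 150 x 70 high, with a black toggle standing up to 120 above the bench on its top; origin: centre of its underside
- dial: green enamelled gauge dial lying on its back, 86 in diameter, 32 high, with a brass stub; origin: centre of its underside; leave alone
- union_nut: brass union nut, hexagon about 44 across, 32 high; origin: centre of its underside; leave alone
- anvil: stainless micrometer anvil, stepped round piece 40 in diameter, 42 high; origin: centre of its underside; leave alone
- thread_gauge_a: slim double-ended steel thread gauge lying flat, 104 long (x), 14 thick; origin: its middle, on the bench; leave alone
- thread_gauge_b: thicker double-ended steel thread gauge lying flat, 104 long (x), 18 thick; origin: its middle, on the bench; leave alone

How it is judged:
On the way:
1. the cover is lifted clear of the catch (value of joint cover above 0.2 rad), for 0.1 s.
At the end, for the whole second after the job is handed in: the cover stands open by itself at 1.2 rad (69 degrees) or more, at rest (value of joint cover above 1.2 rad and velocity of joint cover between -0.05 and 0.05 rad/s); the robot touches nothing.
It fails at once if the robot presses on anything with more than 18 N (contact force between any of the fingers, the arm and anything else above 18 N).
It fails at once if a bystander is moved by more than 15 mm (distance of any of dial, union_nut, anvil, thread_gauge_a, thread_gauge_b from where it was at the start of the episode above 0.015 m).
It fails at once if the toggle switch is moved (value of joint toggle above 0.15 rad).
It also fails if it takes over 64 s, if anything falls off the work surface, if the arm or the gripper's body presses on something with over 40 N, if the wrist force passes 120 N, or if a joint passes its speed limit or range.

## Working session

There is one attempt and no reset: what is moved stays moved. The work goes in short steps, Python scripts to look and compute and a shell command to move; the robot and the scene stay as the last step left them, time stands still between calls to the robot, and variables do not carry over. Pictures are saved under pics/ and viewed, about 8 in all and at most 12, crops included, and the job is handed in when it is done.

```bash
mkdir -p pics; cat > h.py <<'E'
import numpy as np,cv2
from scipy.spatial.transform import Rotation as R
from cell import sense,viewer,arm
def cloud(c):
    z=c["range_z"];v,u=np.mgrid[:480,:640]
    P=np.stack([(u-c["cx"])*z/c["fx"],(v-c["cy"])*z/c["fy"],z],-1)
    M=R.from_rotvec(np.ravel(c["rvec"])).as_matrix()
    W=(P-np.ravel(c["tvec"]))@M
    W[z==0]=np.nan
    return W
def save(c,n): cv2.imwrite("pics/"+n,c["img"][:,:,::-1])
E
python3 - <<'E'
from h import *
s=sense();print({k:np.round(v,3) for k,v in s.items()})
for n in("side","top"):
    c=viewer.camera(n);save(c,n+"0.png");np.savez(n+"0.npz",**c)
    W=cloud(c);M=R.from_rotvec(np.ravel(c["rvec"])).as_matrix();print(n,"cam",-M.T@np.ravel(c["tvec"]),"fwd",M[2])
    for lo,hi in((.095,.115),(.06,.08)):
        m=((W[...,2]>lo)&(W[...,2]<hi)).astype(np.uint8)
        k,l,st,ce=cv2.connectedComponentsWithStats(m)
        for i in range(1,k):
            if st[i,4]>300:
                p=W[l==i][:,:2].astype(np.float32);print(lo,st[i],cv2.minAreaRect(p),np.nanmedian(W[l==i][:,2]))
E
```

```text
{'time_s': np.float64(0.0), 'joint_pos': array([ 1.222,  0.69 , -0.195,  1.566,  0.157,  0.902, -0.215]), 'qd': array([ 0.001, -0.   ,  0.   ,  0.001, -0.001,  0.001, -0.001]), 'joint_efforts': array([-0.0000e+00, -5.2755e+01, -1.2670e+00, -1.5342e+01, -5.3000e-02,
        7.0000e-03,  0.0000e+00]), 'tcp_pos': array([ 0.233, -0.579,  0.238]), 'tcp_rot': array([-2.603e+00,  1.758e+00,  2.000e-03]), 'wrist_force': array([-0.473,  1.036,  0.645]), 'wrist_torque': array([-0.04 ,  0.047,  0.012]), 'width': np.float64(0.088)}
side cam [ 0.38124162 -0.62704912  0.83672824] fwd [ 0.207444    0.70357758 -0.67966579]
0.095 [   0   40  237   35 1338] ((0.24790702760219574, 1.2233113050460815), (0.8082825541496277, 0.032411057502031326), 0.4258350133895874) 0.10470250430933162
0.095 [224 107  25  26 426] ((0.546657383441925, 0.6756200790405273), (0.1308182179927826, 0.05042210593819618), 89.75955200195312) 0.10662821705968226
0.095 [330 128  80  37 520] ((0.8275741934776306, 0.41704660654067993), (0.12038513273000717, 0.23981408774852753), 42.149105072021484) 0.10519185167400455
0.095 [ 279  207
[... 1718 characters left out ...]
9405134916306, 0.11357633024454117), 0.5433989763259888) 0.10857921488333278
0.095 [   0  316   61   18 1025] ((0.46940144896507263, 0.6695356369018555), (0.10378652811050415, 0.030121730640530586), 89.60639190673828) 0.10848450820794102
0.06 [144  84  66  78 390] ((0.8392650485038757, 0.3950794041156769), (0.0950777530670166, 0.20231054723262787), 51.58715057373047) 0.07019134248326903
0.06 [ 107  263   82   65 4509] ((0.5238660573959351, 0.4757097363471985), (0.11037847399711609, 0.1503145694732666), 4.1237688064575195) 0.06893718743422314
0.06 [ 13 334  29  51 641] ((0.4093221426010132, 0.6898772120475769), (0.0902136042714119, 0.04475238919258118), 0.5133813619613647) 0.07161983557975915
```

```bash
python3 - <<'E'
import cv2,numpy as np
a=cv2.imread("pics/side0.png");b=cv2.imread("pics/top0.png")
cv2.imwrite("pics/both0.png",np.hstack([cv2.resize(a,(400,300)),cv2.resize(b,(400,300))]))
E
```

```text
(no output)
```

View pics/both0.png

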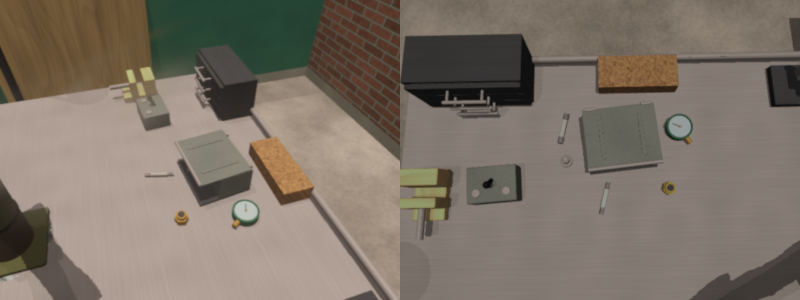

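View pics/top0.png

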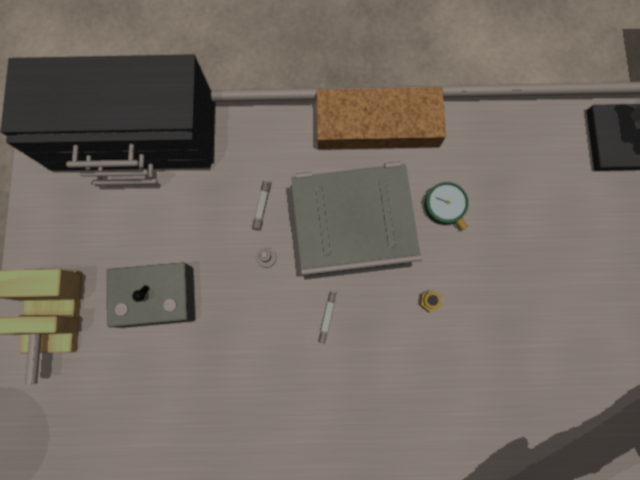

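The pictures show the case lying left of the robot's centre line. In the top view its front roll runs from about (302,268) to (418,260). A gauge lies before it at (327,317), the nut is at (431,300), and the control box is at (150,295). Next I'll fit the case frame and work out the first pose.

```bash
cat >> h.py <<'E'
import os
def frame():
    d=np.load("case.npy");y=d[2];return np.array([d[0],d[1],0]),R.from_euler("z",y).as_matrix()
def goal(pos_mm,a_deg,sgn,s=None):
    """TCP at case-frame mm, fingers a below level; shift mm & rotvec deg in tool axes"""
    s=s or sense();o,C=frame();a=np.radians(a_deg)
    z=np.array([np.cos(a),0,-np.sin(a)]);x=np.array([0,sgn,0.])
    G=C@np.stack([x,np.cross(z,x),z],1)
    T=R.from_rotvec(s["tcp_rot"]).as_matrix()
    p=o+C@np.array(pos_mm)/1e3
    return (T.T@(p-s["tcp_pos"])*1e3), np.degrees(R.from_matrix(T.T@G).as_rotvec())
def st():
    s=sense();o,C=frame();T=C.T@R.from_rotvec(s["tcp_rot"]).as_matrix()
    print("t",round(float(s["time_s"]),2),"case mm",np.round(C.T@(s["tcp_pos"]-o)*1e3,1),"pitch",round(float(np.degrees(np.arctan2(-T[2,2],T[0,2]))),1),"x",np.round(T[:,0],2),"F case",np.round(C.T@s["wrist_force"],1),"q",np.round(s["joint_pos"],2));return s
E
python3 - <<'E'
from h import *
for n in("top","side"):
    c=np.load(n+"0.npz");W=cloud(c)
    m=(W[...,2]>.095)&(W[...,2]<.116)&(abs(W[...,0]-.657)<.13)&(abs(W[...,1]-.08)<.16)
    p=W[m]
    # front edge: per-y-bin min along x
    B=[];yaw=np.radians(5.5)
    for _ in range(3):
        C=R.from_euler("z",yaw).as_matrix();q=p@C;b=[]
        for y in np.arange(np.nanmin(q[:,1])+.02,np.nanmax(q[:,1])-.02,.008):
            k=q[abs(q[:,1]-y)<.004]
            if len(k)>5:b.append((y,np.percentile(k[:,0],1)))
        b=np.array(b);f=np.polyfit(b[:,0],b[:,1],1);yaw+=-np.arctan(f[0])
    C=R.from_euler("z",yaw).as_matrix();q=p@C
    xf=np.median(b[:,1]);y0,y1=np.percentile(q[:,1],[.3,99.7])
    o=C@[xf+.096,(y0+y1)/2,0];print(n,"yaw",np.degrees(yaw),"o",o,"width",y1-y0,"depth",np.nanmax(q[:,0])-xf,"resid",np.std(b[:,1]))
    if n=="top":np.save("case.npy",[o[0],o[1],yaw])
    hs=cv2.cvtColor(c["img"],cv2.COLOR_RGB2HSV)
    M=((W[...,2]>.008)&(W[...,2]<.05)).astype(np.uint8);k,l,sx,ce=cv2.connectedComponentsWithStats(M)
    o3,C3=frame()
    print([(sx[i,4],*np.round(1e3*(np.nanmean(W[l==i],0)-o3)@C3,0)) for i in range(1,k) if 40<sx[i,4]<3000])
s=st()
for sg in(1,-1):print(sg,[np.round(v,1) for v in goal((-200,-60,230),40,sg)])
E
```

```text
top yaw 5.869106838256853 o [0.65704098 0.08211256 0.        ] width 0.2186968339935734 depth 0.19412685717812694 resid 0.00040353800967999904
[(np.int32(975), np.float64(166.0), np.float64(-79.0), np.float64(30.0)), (np.int32(175), np.float64(192.0), np.float64(574.0), np.float64(31.0)), (np.int32(159), np.float64(181.0), np.float64(472.0), np.float64(27.0)), (np.int32(392), np.float64(69.0), np.float64(179.0), np.float64(15.0)), (np.int32(1566), np.float64(21.0), np.float64(-196.0), np.float64(28.0)), (np.int32(272), np.float64(-41.0), np.float64(180.0), np.float64(20.0)), (np.int32(409), np.float64(-110.0), np.float64(351.0), np.float64(30.0)), (np.int32(1901), np.float64(-113.0), np.float64(592.0), np.float64(29.0)), (np.int32(338), np.float64(-173.0), np.float64(72.0), np.float64(12.0)), (np.int32(348), np.float64(-168.0), np.float64(-132.0), np.float64(26.0)), (np.int32(159), np.float64(-154.0), np.float64(656.0), np.float64(29.0))]
side yaw 5.448529801803244 o [0.65761637 0.07977849 0.        ] width 0.2211718024393175 depth 0.19345339647725768 resid 0.000555899214489672
[(np.
[... 530 characters left out ...]
 np.float64(-102.0), np.float64(341.0), np.float64(29.0)), (np.int32(220), np.float64(-172.0), np.float64(69.0), np.float64(11.0)), (np.int32(772), np.float64(24.0), np.float64(-106.0), np.float64(29.0)), (np.int32(1586), np.float64(19.0), np.float64(-206.0), np.float64(26.0)), (np.int32(360), np.float64(-169.0), np.float64(-142.0), np.float64(24.0)), (np.int32(458), np.float64(168.0), np.float64(-544.0), np.float64(29.0))]
t 0.1 case mm [-489.3 -614.6  238. ] pitch 90.0 x [ 0.28 -0.96 -0.  ] F case [-0.3  0.1 -0.2] q [ 1.22  0.69 -0.19  1.57  0.16  0.9  -0.22]
1 [array([-452.8, -431.5,    8.7]), array([ -10. ,   69.8, -149.7])]
-1 [array([-452.8, -431.5,    8.7]), array([49.7,  7.1, 15. ])]
```

```bash
python3 -c "
import numpy as np;np.save('case.npy',[.6573,.081,np.radians(5.7)])"
python3 -m crank '[[0,-60,-57,1,6,1,2],[0,-120,-115,2,12,2,4],[0,-180,-172,4,18,2,5],[0,-240,-230,5,24,3,7],[0,-300,-287,6,30,4,9],[0,-360,-344,7,36,5,11],[0,-453,-431,9,50,7,15],[0,-453,-431,9,50,7,15],[0,-453,-431,9,50,7,15],[0,-453,-431,9,50,7,15],[0,-453,-431,9,50,7,15],[0,-453,-431,9,50,7,15],[0,-453,-431,9,50,7,15],[0,-453,-431,9,50,7,15],[0,-453,-431,9,50,7,15],[0,-453,-431,9,50,7,15],[0,-453,-431,9,50,7,15],[0,-453,-431,9,50,7,15],[0,-453,-431,9,50,7,15],[0,-453,-431,9,50,7,15]]'
python3 -c "
from h import *
st()
for p in((-160,-60,140),(-160,-60,66),(-71,-60,66)):print(p,[np.round(v,1) for v in goal(p,40,-1)])"
```

```text
time_s: 1.77
tcp_pos: [0.4242, -0.1743, 0.4039]
tcp_rot: [-1.807, 1.608, -0.683]
wrist_force: [-1.0, -0.2, 0.2]
width: 0.0004
t 1.77 case mm [-257.3 -230.9  403.9] pitch 42.5 x [ 0.03 -1.   -0.02] F case [-1.  -0.1  0.2] q [ 1.76  0.39 -1.47  2.35 -1.    0.04 -0.02]
(-160, -60, 140) [array([-162.2,  128.5,  255.9]), array([2.5, 2. , 0. ])]
(-160, -60, 66) [array([-160.5,  183.1,  305.9]), array([2.5, 2. , 0. ])]
(-71, -60, 66) [array([-158.1,  122.9,  371.4]), array([2.5, 2. , 0. ])]
```

The arm is jammed in a joint-limit corner, with joints 3, 5 and 6 all at their limits. I'll back out to a central down-pointing pose and learn the kinematics from the recorded poses, so I can choose the wrist branch.

```bash
python3 - <<'E'
from h import *
s=st();T=R.from_rotvec(s["tcp_rot"])
G=R.from_matrix(np.array([[0,-1,0],[-1,0,0],[0,0,-1.]]).T)
print(T.inv().apply(np.array([.48,-.12,.40])-s["tcp_pos"])*1e3,np.degrees((T.inv()*G).as_rotvec()))
E
cat > fit.py <<'E'
from h import *
import itertools,json
from scipy.optimize import least_squares
D=[json.loads(l) for l in open("data.jsonl")]
E
python3 - <<'E'
import json;from h import *
s=sense()
L=[dict(q=[1.222,.69,-.195,1.566,.157,.902,-.215],p=[.233,-.579,.238],r=[-2.603,1.758,.002]),dict(q=list(s["joint_pos"]),p=list(s["tcp_pos"]),r=list(s["tcp_rot"]))]
open("data.jsonl","w").write("".join(json.dumps(l)+"\n" for l in L))
# orientation-only sign check
import itertools
res=[]
for sg in itertools.product([1,-1],repeat=7):
    A=[R.from_euler("ZYZYZYZ"[0:3],[0,0,0]) for _ in L]
    def ori(q):
        r=R.identity()
        for k,(a,v) in enumerate(zip("zyzyzyz",q)): r=r*R.from_euler(a,sg[k]*v)
        return r
    # unknown base z-rot c and tool rot const: T = Rz(c) K X ; X const
    K=[ori(l["q"]) for l in L];T=[R.from_rotvec(l["r"]) for l in L]
    for c in np.radians(np.arange(-180,180,5)):
        X=[(R.from_euler("z",c)*k).inv()*t for k,t in zip(K,T)]
        res.append(((X[0].inv()*X[1]).magnitude(),sg,np.degrees(c),X[0].as_rotvec().round(2)))
res.sort(key=lambda t:t[0])
for r in res[:8]:print(r)
E
```

```text
t 1.77 case mm [-257.3 -230.9  403.9] pitch 42.5 x [ 0.03 -1.   -0.02] F case [-1.  -0.1  0.2] q [ 1.76  0.39 -1.47  2.35 -1.    0.04 -0.02]
[-46.75144708 -38.39535863  49.21645903] [-47.36181985   4.22563311   6.2909422 ]
(0.0008760761235396768, (-1, 1, -1, 1, -1, 1, -1), np.float64(0.0), array([-0.  ,  0.  , -3.14]))
(0.0008760761235396774, (-1, -1, -1, -1, -1, -1, -1), np.float64(-180.0), array([-0., -0.,  0.]))
(0.06994918958819799, (-1, -1, -1, -1, -1, -1, -1), np.float64(175.0), array([-0.  , -0.  , -0.09]))
(0.06994918958819803, (-1, 1, -1, 1, -1, 1, -1), np.float64(-5.0), array([ 0.  , -0.  ,  3.05]))
(0.07064637277556056, (-1, -1, -1, -1, -1, -1, -1), np.float64(-175.0), array([-0.  , -0.  ,  0.09]))
(0.07064637277556059, (-1, 1, -1, 1, -1, 1, -1), np.float64(5.0), array([-0.  ,  0.  , -3.05]))
(0.14012873721239932, (-1, 1, -1, 1, -1, 1, -1), np.float64(-10.0), array([ 0.  , -0.  ,  2.97]))
(0.14012873721239935, (-1, -1, -1, -1, -1, -1, -1), np.float64(170.0), array([-0.  , -0.  , -0.17]))
```

```bash
cat > fit.py <<'E'
from h import *
import json
from scipy.optimize import least_squares
SG=[-1,1,-1,1,-1,1,-1];AX="zyzyzyz"
LO=np.array([-3.01,-.46,-1.47,.13,-1,.04,-2.66]);HI=np.array([3.01,2.08,1.51,2.56,4.14,2.09,2.66])
def chain(q):
    r=R.identity();rs=[r]
    for k in range(7):r=r*R.from_euler(AX[k],SG[k]*q[k]);rs.append(r)
    return rs
def cols(q):
    rs=chain(q);e=np.array([0,0,1.])
    return np.stack([e,rs[2].apply(e),rs[4].apply(e),rs[6].apply(e)],1)
D=[json.loads(l) for l in open("data.jsonl")]
A=np.vstack([cols(d["q"]) for d in D]);b=np.concatenate([d["p"] for d in D])
L,res,rk,_=np.linalg.lstsq(A,b,rcond=None)
def fk(q):return cols(q)@L,chain(q)[-1]*R.from_euler("z",np.pi)
def target(pos,a,sgn):
    o,C=frame();a=np.radians(a);z=np.array([np.cos(a),0,-np.sin(a)]);x=np.array([0,sgn,0.])
    return o+C@np.array(pos)/1e3,R.from_matrix(C@np.stack([x,np.cross(z,x),z],1))
def ik(p,r,q0,w=1e-3):
    f=lambda q:np.r_[(fk(q)[0]-p)*10,(r.inv()*fk(q)[1]).as_rotvec()*2,w*(q-q0)]
    s=least_squares(f,np.clip(q0,LO+.01,HI-.01),bounds=(LO+.005,HI-.005))
    return s.x,np.linalg.norm(s.fun[:3])/10,np.linalg.norm(s.fun[3:6])/2
E
python3 - <<'E'
from fit import *
print("L",L,"resid mm",(A@L-b)*1e3)
rng=np.random.default_rng(0)
for sg in(1,-1):
  for pos,a in(((-71,-60,66),40),((-71,-60,66),32),((-160,-60,120),40),((40,0,250),80),((40,0,250),60),((40,0,250),40)):
    p,r=target(pos,a,sg);S=[]
    for _ in range(25):
        q,e,eo=ik(p,r,rng.uniform(LO,HI))
        if e<.002 and eo<.01:S.append(np.round(q,2))
    S.sort(key=lambda q:q[4]);print(sg,pos,a,len(S),*S[:1],*S[len(S)//2:len(S)//2+1],*S[-1:])
E
```

```text
L [0.27288177 0.61729746 0.29880164 0.3360581 ] resid mm [ 33.31854594  16.59362601 -10.57407165  -4.44615137  -1.97207616
  10.57407165]
1 (-71, -60, 66) 40 0
1 (-71, -60, 66) 32 0
1 (-160, -60, 120) 40 0
1 (40, 0, 250) 80 14 [-0.21  0.7   0.2   1.46 -0.18  0.82  1.71] [ 0.34  0.95 -1.29  1.46  1.06  1.3   0.66] [ 0.35  1.03 -1.46  1.46  1.17  1.44  0.59]
1 (40, 0, 250) 60 13 [-0.22  0.61  0.18  1.88 -0.67  0.16  2.2 ] [ 0.03  0.62 -0.3   1.88  1.04  0.24  0.53] [ 0.42  0.93 -1.36  1.88  1.54  1.08  0.15]
1 (40, 0, 250) 40 17 [ 0.41  1.04 -1.46  2.26  2.1   1.38 -0.36] [ 0.28  0.8  -0.89  2.26  2.37  0.93 -0.73] [-0.31  0.69  0.34  2.26  3.43  0.69 -1.93]
-1 (-71, -60, 66) 40 0
-1 (-71, -60, 66) 32 0
-1 (-160, -60, 120) 40 0
-1 (40, 0, 250) 80 13 [-0.57  0.92  1.2   1.46 -0.99  1.23 -0.75] [-0.1   0.7  -0.05  1.46  0.05  0.81 -1.64] [ 0.35  1.03 -1.46  1.46  1.17  1.44 -2.56]
-1 (40, 0, 250) 60 15 [-0.29  0.63  0.32  1.88 -0.99  0.23 -0.62] [-0.17  0.61  0.08  1.88 -0.31  0.13 -1.3 ] [ 0.05  0.63 -0.34  1.88  1.09  0.26 -2.65]
-1 (40, 0, 250) 40 5 [ 0.19  0.74 -0.67  2.26  2.51  0.82  2.24] [-0.21  0.67  0.14  2.26  3.24  0.66  1.43] [-0.67  1.    1.38  2.26  4.13  1.25  0.37]
```

```bash
cat > log.py <<'E'
import json;from h import *
s=sense();open("data.jsonl","a").write(json.dumps(dict(q=list(s["joint_pos"]),p=list(s["tcp_pos"]),r=list(s["tcp_rot"])))+"\n")
print(round(float(s["time_s"]),2),np.round(s["joint_pos"],2),np.round(s["tcp_pos"],3))
E
python3 -m crank '[[0,-12,-10,12,-12,1,2],[0,-24,-20,25,-24,2,3],[0,-36,-30,37,-36,3,5],[0,-47,-38,49,-47,4,6]]' >/dev/null; python3 log.py
python3 -m crank '[[0,-47,-38,49,-40,4,6],[0,-47,-38,49,-40,4,6]]'>/dev/null; python3 log.py
python3 -m crank '[[0,40,0,0,0,0,0],[0,80,30,0,0,0,30],[0,80,60,0,0,0,30],[0,80,60,0,0,0,30]]'>/dev/null; python3 log.py
python3 -m crank '[[0,-40,0,0,0,20,0],[0,-80,-30,0,0,20,-10],[0,-80,-30,0,0,20,-30]]'>/dev/null; python3 log.py
cat > offs.py <<'E'
from fit import *
def colsx(q):
    rs=chain(q);c=[]
    for r in rs[1:]:
        for e in np.eye(3):c.append(r.apply(e))
    return np.stack(c+[np.array([0,0,1.])],1)
A2=np.vstack([colsx(d["q"]) for d in D])
names=[f"{k+1}{a}" for k in range(7) for a in "xyz"]+["0z"]
sel=["0z","2z","4z","6z"]
import itertools
opts=["2x","4x","6x","1x","5x","3x","2y","4y","6y"]
out=[]
for n in(0,1,2,3):
    for ex in itertools.combinations(opts,n):
        ids=[names.index(x) for x in sel+list(ex)]
        l,_,rk,_=np.linalg.lstsq(A2[:,ids],b,rcond=None);out.append((np.abs(A2[:,ids]@l-b).max()*1e3,n,ex,l.round(4)))
out.sort(key=lambda t:t[0]+t[1])
for o in out[:6]:print(o)
E
python3 offs.py
```

```text
2.1 [ 1.16  0.22 -0.86  2.22 -0.68  0.27 -0.49] [ 0.46  -0.141  0.391]
2.27 [ 0.86  0.22 -0.62  2.16 -0.51  0.33 -0.75] [ 0.479 -0.12   0.384]
2.6 [ 1.11  0.31 -0.63  2.21 -0.7   0.33 -0.7 ] [ 0.432 -0.206  0.34 ]
2.85 [ 0.65  0.21 -0.32  2.21 -0.41  0.29 -1.09] [ 0.454 -0.165  0.355]
(np.float64(0.15245795049315114), 2, ('2y', '4y'), array([ 0.3475,  0.5628,  0.3446,  0.3264, -0.019 , -0.0272]))
(np.float64(0.12382320711565309), 3, ('4x', '2y', '4y'), array([ 0.3468,  0.5627,  0.3442,  0.3263, -0.0006, -0.0192, -0.027 ]))
(np.float64(0.12641605558044722), 3, ('2y', '4y', '6y'), array([ 3.475e-01,  5.631e-01,  3.444e-01,  3.267e-01, -1.880e-02,
       -2.710e-02, -4.000e-04]))
(np.float64(0.13500911847197372), 3, ('3x', '2y', '4y'), array([ 3.476e-01,  5.632e-01,  3.448e-01,  3.268e-01, -5.000e-04,
       -1.890e-02, -2.730e-02]))
(np.float64(0.1444434862075128), 3, ('6x', '2y', '4y'), array([ 3.475e-01,  5.629e-01,  3.447e-01,  3.263e-01,  1.000e-04,
       -1.890e-02, -2.730e-02]))
(np.float64(0.1567459621519829), 3, ('1x', '2y', '4y'), array([ 3.476e-01,  5.627e-01,  3.446e-01,  3.264e-01,  1.000e-04,
       -1.900e-02, -2.720e-02]))
```

```bash
cat >> fit.py <<'E'
LL=np.array([.3475,.5628,.3446,.3264,-.019,-.0272])
def fk(q):
    rs=chain(q);z=np.array([0,0,1.]);y=np.array([0,1.,0])
    p=LL[0]*z+rs[2].apply(LL[1]*z+LL[4]*y)+rs[4].apply(LL[2]*z+LL[5]*y)+rs[6].apply(LL[3]*z)
    return p,rs[-1]*R.from_euler("z",np.pi)
E
python3 - <<'E'
from fit import *
print(max(np.abs(fk(d["q"])[0]-d["p"]).max() for d in D))
rng=np.random.default_rng(0);qc=np.array(D[-1]["q"])
for sg in(1,-1):
  for pos,a in(((-71,-60,66),40),((-71,20,66),40),((-71,-60,66),30),((-200,-60,120),40),((40,0,250),80),((40,0,250),40)):
    p,r=target(pos,a,sg);S=[]
    for _ in range(30):
        q,e,eo=ik(p,r,rng.uniform(LO,HI),1e-4)
        if e<.002 and eo<.01:S.append(np.round(q,2))
    S.sort(key=lambda q:q[4]);print(sg,pos,a,len(S),*S[:1],*S[len(S)//2:len(S)//2+1],*S[-1:])
E
```

```text
0.00014771408093092186
1 (-71, -60, 66) 40 18 [ 0.61  1.64 -1.46  2.48  2.57  1.71 -0.14] [ 0.12  1.16 -0.38  2.5   2.97  1.39 -1.23] [-0.45  1.34  0.65  2.53  3.41  1.57 -2.17]
1 (-71, 20, 66) 40 18 [ 0.38  1.65 -1.46  2.48  2.53  1.89 -0.3 ] [ 0.14  1.28 -0.83  2.49  2.63  1.57 -0.94] [-0.52  1.22  0.31  2.53  3.11  1.41 -1.98]
1 (-71, -60, 66) 30 22 [ 0.64  1.83 -1.46  2.53  2.87  1.84  0.02] [ 0.29  1.4  -0.66  2.55  3.02  1.76 -0.91] [ 0.19  1.35 -0.48  2.55  3.05  1.77 -1.1 ]
1 (-200, -60, 120) 40 0
1 (40, 0, 250) 80 20 [-0.36  0.73  0.31  1.51 -0.28  0.77  1.72] [ 0.09  0.75 -0.55  1.48  0.53  0.88  1.05] [ 0.39  1.08 -1.46  1.46  1.21  1.42  0.63]
1 (40, 0, 250) 40 21 [ 0.48  1.05 -1.37  2.14  2.16  1.19 -0.26] [ 0.22  0.76 -0.74  2.15  2.39  0.77 -0.75] [-0.3   0.67  0.1   2.18  3.05  0.58 -1.62]
-1 (-71, -60, 66) 40 17 [ 0.52  1.43 -1.13  2.48  2.65  1.55  2.65] [-0.11  1.16  0.01  2.52  3.14  1.41  1.56] [-0.64  1.82  1.41  2.54  3.58  1.97  0.2 ]
-1 (-71, 20, 66) 40 11 [ 0.06  1.23 -0.67  2.5   2.68  1.52  2.05] [-0.49  1.2   0.26  2.53  3.08  1.4   1.21] [-0.88  1.81  1.4   2.55  3.56  1.8   0.05]
-1 (-71, -60, 66) 30 14 [ 0.33  1.41 -0.71  2.55  3.01  1.76  2.29] [ 0.19  1.35 -0.48  2.55  3.05  1.77  2.04] [ 0.2   1.36 -0.49  2.55  3.05  1.77  2.06]
-1 (-200, -60, 120) 40 0
-1 (40, 0, 250) 80 14 [-0.67  0.95  1.08  1.52 -0.99  1.07 -0.86] [-0.21  0.71  0.03  1.5  -0.01  0.76 -1.66] [ 0.29  0.89 -1.03  1.47  0.91  1.11 -2.35]
-1 (40, 0, 250) 40 18 [ 0.37  0.88 -1.06  2.14  2.24  0.96  2.65] [-0.78  0.96  1.05  2.2   3.85  0.9   0.47] [-0.85  1.26  1.49  2.21  4.01  1.29  0.09]
```

```bash
python3 - <<'E'
from fit import *
q=np.array([.6,1.5,-1.1,2.48,2.6,1.7,-.3])
for pos in((-71,-60,66),(-90,-60,68),(-110,-60,70),(-125,-60,72),(-125,-60,110),(-125,-60,160),(-125,-60,230),(-125,-60,300)):
    p,r=target(pos,40,1);q,e,eo=ik(p,r,q,3e-3);print(pos,q.round(2),"err",round(e*1e3,1),round(eo,3))
qc=sense()["joint_pos"]
print("now",np.round(qc,2))
o,C=frame()
for t in np.linspace(0,1,9):
    p,r=fk(qc+(q-qc)*t);T=C.T@r.as_matrix();print(round(t,2),(C.T@(p-o)*1e3).round(),"z",T[:,2].round(2),"x",T[:,0].round(2))
E
```

```text
(-71, -60, 66) [ 0.56  1.5  -1.24  2.48  2.62  1.6  -0.37] err 0.0 0.0
(-90, -60, 68) [ 0.54  1.5  -1.25  2.54  2.62  1.67 -0.4 ] err 0.0 0.0
(-110, -60, 70) [ 0.61  1.62 -1.46  2.55  2.51  1.76 -0.2 ] err 7.9 0.034
(-125, -60, 72) [ 0.62  1.58 -1.46  2.55  2.45  1.71 -0.22] err 15.4 0.075
(-125, -60, 110) [ 0.61  1.43 -1.46  2.55  2.34  1.61 -0.31] err 15.6 0.09
(-125, -60, 160) [ 0.61  1.24 -1.46  2.55  2.24  1.48 -0.4 ] err 13.3 0.087
(-125, -60, 230) [ 0.63  1.01 -1.46  2.55  2.16  1.32 -0.48] err 7.0 0.051
(-125, -60, 300) [ 0.7   0.79 -1.46  2.53  2.13  1.14 -0.53] err 0.0 0.0
now [ 0.65  0.21 -0.32  2.21 -0.41  0.29 -1.09]
0.0 [-227. -225.  355.] z [ 0.48 -0.03 -0.88] x [-0.3  -0.95 -0.13]
0.12 [-271. -166.  298.] z [ 0.28  0.08 -0.96] x [ 0.15 -0.99 -0.04]
0.25 [-322. -140.  259.] z [ 0.08  0.08 -0.99] x [ 0.59 -0.81 -0.02]
0.38 [-357. -144.  234.] z [-0.05 -0.01 -1.  ] x [ 0.89 -0.45 -0.04]
0.5 [-359. -163.  219.] z [-0.06 -0.14 -0.99] x [ 1.   -0.01 -0.06]
0.62 [-325. -178.  212.] z [ 0.06 -0.25 -0.97] x [ 0.9   0.43 -0.06]
0.75 [-262. -169.  218.] z [ 0.28 -0.27 -0.92] x [ 0.65  0.76 -0.03]
0.88 [-187. -128.  244.] z [ 0.54 -0.18 -0.82] x [ 0.32  0.95 -0.  ]
1.0 [-125.  -60.  300.] z [ 0.77 -0.   -0.64] x [ 0.  1. -0.]
```

```bash
python3 - <<'E'
from fit import *
q=np.array([.6,1.5,-1.1,2.48,2.6,1.7,-.3])
for x,y,z,a in((-71,25,60,40),(-71,-60,60,40),(-71,-60,60,44),(-90,-60,58,46),(-105,-60,58,48),(-120,-60,60,52),(-130,-60,90,55),(-130,-60,140,55),(-130,-60,200,55),(-130,-60,280,55)):
    p,r=target((x,y,z),a,1);q,e,eo=ik(p,r,q,1e-2)
    A=np.radians(a);print((x,y,z,a),q.round(2),"err",round(e*1e3,1),round(eo,3),"clr",round((-90-x)*np.sin(A)+(105-z)*np.cos(A)-15,1))
qc=sense()["joint_pos"]
s=sense();T0=R.from_rotvec(s["tcp_rot"])
o,C=frame()
for t in np.linspace(0,1,25):
    p,r=fk(qc+(q-qc)*t);print(np.r_[T0.inv().apply(p-s["tcp_pos"])*1e3,np.degrees((T0.inv()*r).as_rotvec())].round().astype(int).tolist(),(C.T@(p-o)*1e3).round()[2])
E
```

```text
(-71, 25, 60, 40) [ 0.33  1.54 -1.29  2.48  2.54  1.81 -0.48] err 0.0 0.0 clr 7.3
(-71, -60, 60, 40) [ 0.56  1.51 -1.23  2.48  2.63  1.6  -0.37] err 0.0 0.0 clr 7.3
(-71, -60, 60, 44) [ 0.56  1.46 -1.25  2.44  2.52  1.52 -0.35] err 0.0 0.0 clr 4.2
(-90, -60, 58, 46) [ 0.56  1.45 -1.26  2.48  2.48  1.53 -0.38] err 0.0 0.0 clr 17.6
(-105, -60, 58, 48) [ 0.55  1.43 -1.27  2.5   2.43  1.53 -0.4 ] err 0.0 0.0 clr 27.6
(-120, -60, 60, 52) [ 0.56  1.39 -1.29  2.5   2.32  1.48 -0.4 ] err 0.0 0.0 clr 36.3
(-130, -60, 90, 55) [ 0.57  1.29 -1.35  2.49  2.18  1.4  -0.38] err 0.0 0.0 clr 26.4
(-130, -60, 140, 55) [ 0.6   1.17 -1.42  2.47  2.05  1.32 -0.35] err 0.0 0.0 clr -2.3
(-130, -60, 200, 55) [ 0.65  1.   -1.46  2.43  1.91  1.18 -0.29] err 0.0 0.0 clr -36.7
(-130, -60, 280, 55) [ 0.74  0.76 -1.46  2.33  1.71  0.93 -0.13] err 0.0 0.0 clr -82.6
[0, 0, 0, 0, 0, 0] 355.0
[-15, 18, 11, -3, -2, -9] 339.0
[-28, 37, 20, -7, -3, -17] 324.0
[-38, 55, 27, -10, -5, -26] 310.0
[-47, 73, 33, -12, -7, -35] 298.0
[-53, 89, 39, -15, -9, -44] 287.0
[-57, 104, 43, -17, -10, -52] 277.0
[-60, 117, 47, -19, -12, -61] 268.0
[-62, 127, 50, -20, -14, -70] 260.0
[-62, 136, 54, -22, -16, -79] 253.0
[-62, 142, 57, -22, -17, -87] 247.0
[-61, 146, 62, -23, -19, -96] 242.0
[-61, 147, 66, -23, -20, -105] 237.0
[-61, 146, 71, -23, -21, -114] 233.0
[-62, 142, 77, -22, -21, -123] 230.0
[-64, 136, 83, -21, -21, -131] 228.0
[-68, 128, 89, -20, -21, -140] 227.0
[-74, 118, 95, -18, -20, -148] 227.0
[-82, 106, 100, -16, -18, -156] 229.0
[-92, 92, 106, -13, -16, -164] 232.0
[-105, 77, 110, -10, -12, -172] 237.0
[-119, 61, 112, -7, -8, -180] 244.0
[-136, 44, 113, 3, 3, 173] 253.0
[-155, 26, 111, 0, -3, 167] 265.0
[-175, 8, 107, -4, -9, 161] 280.0
```

```bash
python3 -m crank '[[0,-12,14,9,-2,-1,-7],[0,-22,29,16,-5,-2,-14],[0,-32,44,22,-8,-4,-21],[0,-40,58,28,-10,-5,-28],[0,-47,73,33,-12,-7,-35],[0,-52,86,38,-14,-8,-42],[0,-56,98,41,-16,-9,-49],[0,-59,110,45,-18,-11,-56],[0,-61,119,48,-19,-12,-63],[0,-62,127,50,-20,-14,-70],[0,-62,135,53,-21,-16,-77],[0,-62,140,56,-22,-17,-84],[0,-62,144,60,-22,-18,-91],[0,-61,146,63,-23,-19,-98],[0,-61,147,66,-23,-20,-105],[0,-61,147,66,-23,-20,-105]]'
cat > nxt.py <<'E'
from fit import *
import sys
n=int(sys.argv[1]);q=np.array([.74,.76,-1.46,2.33,1.71,.93,-.13])
s=st();qc=s["joint_pos"];T0=R.from_rotvec(s["tcp_rot"]);o,C=frame()
for t in np.linspace(0,1,n+1)[1:]:
    p,r=fk(qc+(q-qc)*t);print(np.r_[T0.inv().apply(p-s["tcp_pos"])*1e3,np.degrees((T0.inv()*r).as_rotvec())].round().astype(int).tolist(),(C.T@(p-o)*1e3).round()[2])
E
python3 nxt.py 18
```

```text
time_s: 4.18
tcp_pos: [0.3722, -0.0691, 0.2368]
tcp_rot: [-3.112, -0.115, -0.063]
wrist_force: [0.8, 0.7, -0.1]
width: 0.0003
t 4.18 case mm [-298.6 -121.   236.8] pitch 87.6 x [ 1.   -0.03  0.04] F case [ 0.9  0.6 -0.1] q [ 0.46  0.41 -0.52  2.28  0.37  0.49 -0.28]
[-5, -2, 5, -1, -1, -6] 231.0
[-7, -2, 10, -1, -2, -12] 227.0
[-8, -3, 14, -2, -3, -18] 223.0
[-7, -3, 17, -3, -3, -24] 219.0
[-5, -2, 20, -4, -3, -30] 216.0
[0, -2, 23, -5, -3, -35] 214.0
[7, -3, 25, -6, -3, -41] 212.0
[15, -3, 26, -7, -2, -46] 211.0
[25, -5, 27, -8, -1, -52] 211.0
[37, -7, 26, -9, 1, -57] 212.0
[50, -11, 25, -11, 3, -62] 214.0
[65, -15, 22, -13, 5, -67] 218.0
[81, -21, 18, -14, 7, -71] 223.0
[97, -27, 12, -16, 10, -75] 229.0
[114, -35, 4, -19, 13, -79] 238.0
[132, -44, -5, -21, 17, -83] 249.0
[150, -53, -18, -24, 20, -86] 262.0
[167, -64, -32, -26, 24, -89] 277.0
```

```bash
python3 -m crank '[[0,-5,-2,5,-1,-1,-6],[0,-7,-2,10,-1,-2,-12],[0,-8,-3,14,-2,-3,-18],[0,-7,-3,17,-3,-3,-24],[0,-5,-2,20,-4,-3,-30],[0,0,-2,23,-5,-3,-35],[0,7,-3,25,-6,-3,-41],[0,15,-3,26,-7,-2,-46],[0,25,-5,27,-8,-1,-52],[0,37,-7,26,-9,1,-57],[0,50,-11,25,-11,3,-62],[0,65,-15,22,-13,5,-67],[0,81,-21,18,-14,7,-71],[0,97,-27,12,-16,10,-75],[0,114,-35,4,-19,13,-79],[0,132,-44,-5,-21,17,-83],[0,150,-53,-18,-24,20,-86],[0,167,-64,-32,-26,24,-89],[0,167,-64,-32,-26,24,-89]]'>/dev/null
python3 -c "
from h import *
st()
for p,a in(((-130,-60,200),55),((-130,-60,90),55),((-120,-60,60),52)):print(p,[np.round(v,1) for v in goal(p,a,1)])"
```

```text
t 5.77 case mm [-130.   -61.4  279. ] pitch 55.5 x [ 0.  1. -0.] F case [-0.3  0.3 -0.3] q [ 0.36  0.45 -0.67  2.34  2.08  0.37 -0.51]
(-130, -60, 200) [array([  1.7, -44.7,  65.1]), array([-0.5,  0.3, -0.1])]
(-130, -60, 90) [array([   2. , -107. ,  155.8]), array([-0.5,  0.3, -0.1])]
(-120, -60, 60) [array([   2.2, -115.7,  186.2]), array([-3.5,  0.3, -0.1])]
```

```bash
python3 -m crank '[[0,0,-15,22,0,0,0],[0,1,-30,43,0,0,0],[0,2,-45,65,0,0,0],[0,2,-60,87,0,0,0],[0,2,-75,109,0,0,0],[0,2,-90,131,0,0,0],[0,2,-107,156,0,0,0],[0,2,-112,172,-2,0,0],[0,2,-116,186,-3,0,0],[0,2,-116,186,-3,0,0],[0,2,-116,186,-3,0,0]]'
python3 -c "
from h import *
st()
for p,a in(((-105,-60,58),48),((-90,-60,58),46),((-71,-60,60),43)):print(p,[np.round(v,1) for v in goal(p,a,1)])
c=viewer.camera('side');save(c,'s1.png');d=viewer.camera('top')
cv2.imwrite('pics/c1.png',np.hstack([cv2.resize(c['img'][170:350,220:460,::-1],(400,300)),cv2.resize(d['img'][130:340,220:500,::-1],(400,300))]))"
```

```text
time_s: 6.68
tcp_pos: [0.542, 0.0079, 0.058]
tcp_rot: [1.766, 1.944, 0.647]
wrist_force: [0.1, 1.3, 0.6]
width: 0.0005
t 6.68 case mm [-122.   -61.3   58. ] pitch 52.9 x [ 0.01  1.   -0.01] F case [0.2 1.3 0.6] q [ 0.34  1.14 -0.78  2.5   2.58  1.18 -0.84]
(-105, -60, 58) [array([ 1.4, 13.5, 10.2]), array([-4.9,  0.5, -0. ])]
(-90, -60, 58) [array([ 1.4, 25.5, 19.3]), array([-6.9,  0.5, -0. ])]
(-71, -60, 60) [array([ 1.5, 41.8, 29.2]), array([-9.9,  0.5,  0. ])]
```

View pics/c1.png

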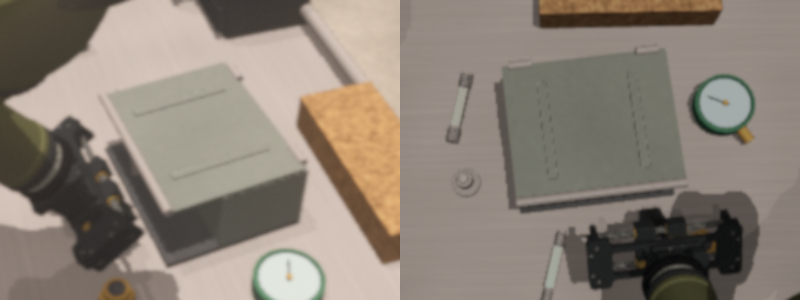

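The crops show the shut gripper in front of the right half of the case, at about (665,250) in the right crop. The nut lies below and clear, so I'll go in under the edge.

```bash
python3 -m crank '[[0,1,7,5,-3,0,0],[0,1,13,10,-5,0,0],[0,1,19,15,-6,0,0],[0,1,25,19,-7,0,0],[0,1,31,23,-8,0,0],[0,1,37,26,-9,0,0],[0,1,42,29,-10,0,0],[0,1,42,29,-10,0,0]]'
python3 -c "
from h import *
st()
print([np.round(v,1) for v in goal((-71,-60,60),43,1)])"
```

```text
time_s: 7.45
tcp_pos: [0.5941, 0.0139, 0.0626]
tcp_rot: [1.656, 1.825, 0.795]
wrist_force: [0.0, 0.1, -0.2]
width: 0.0001
t 7.45 case mm [-69.5 -60.5  62.6] pitch 42.6 x [ 0.01  1.   -0.01] F case [ 0.   0.1 -0.2] q [ 0.35  1.23 -0.78  2.46  2.74  1.36 -0.84]
[array([ 0.5, -2.9,  0.7]), array([0.4, 0.4, 0.1])]
```

```bash
F='import sys
from h import *
st()'
python3 -m crank '[[0,2,-2,0,0,0,0],[0,4,-3,0,0,0,0],[0,6,-3,0,0,0,0],[0,8,-3,0,0,0,0],[0,8,-3,0,0,0,0]]'>/dev/null; python3 -c "$F"
python3 -m crank '[[0,2,0,0,0,0,0],[0,4,0,0,0,0,0],[0,6,0,0,0,0,0],[0,6,0,0,0,0,0]]'>/dev/null; python3 -c "$F"
python3 -m crank '[[0,2,0,0,0,0,0],[0,4,0,0,0,0,0],[0,6,0,0,0,0,0],[0,6,0,0,0,0,0]]'>/dev/null; python3 -c "$F"
```

```text
t 7.87 case mm [-71.4 -51.6  60.5] pitch 42.6 x [ 0.    1.   -0.01] F case [ 0.8 -0.3 -0.9] q [ 0.33  1.24 -0.78  2.47  2.73  1.38 -0.85]
t 8.2 case mm [-71.2 -44.9  60.6] pitch 42.6 x [ 0.    1.   -0.01] F case [-0.1 -0.1  0.4] q [ 0.31  1.24 -0.79  2.47  2.72  1.4  -0.86]
t 8.53 case mm [-71.1 -38.2  60.6] pitch 42.5 x [ 0.  1. -0.] F case [-0.1 -0.6  0.6] q [ 0.29  1.24 -0.79  2.47  2.71  1.41 -0.86]
```

```bash
F='from h import *
st()'
for i in 1; do python3 -m crank '[[0,2,0,0,0,0,0],[0,4,0,0,0,0,0],[0,6,0,0,0,0,0],[0,6,0,0,0,0,0]]'>/dev/null; python3 -c "$F"; done
python3 -m crank '[[0,2,0,0,0,0,0],[0,4,0,0,0,0,0],[0,6,0,0,0,0,0],[0,6,0,0,0,0,0]]'>/dev/null; python3 -c "$F"
```

```text
t 8.87 case mm [-71.  -31.5  60.7] pitch 42.5 x [ 0.  1. -0.] F case [ 0.2 -0.7 -0.5] q [ 0.28  1.24 -0.8   2.47  2.69  1.42 -0.87]
t 9.2 case mm [-70.9 -24.9  60.7] pitch 42.5 x [ 0.  1. -0.] F case [ 0.2 -0.4  0.1] q [ 0.26  1.25 -0.8   2.47  2.68  1.43 -0.88]
```

```bash
F='from h import *
st()'
python3 -m crank '[[0,2,0,0,0,0,0],[0,4,0,0,0,0,0],[0,6,0,0,0,0,0],[0,6,0,0,0,0,0]]'>/dev/null; python3 -c "$F"
python3 -m crank '[[0,2,0,0,0,0,0],[0,4,0,0,0,0,0],[0,4,0,0,0,0,0]]'>/dev/null; python3 -c "$F"
```

```text
t 9.53 case mm [-70.8 -18.2  60.7] pitch 42.5 x [ 0.  1. -0.] F case [ 0.5 -0.2  0. ] q [ 0.25  1.25 -0.81  2.47  2.67  1.44 -0.88]
t 9.78 case mm [-70.8 -13.5  60.8] pitch 42.5 x [-0.  1. -0.] F case [-0.4 -0.   0.1] q [ 0.24  1.25 -0.81  2.47  2.66  1.45 -0.89]
```

```bash
F='from h import *
st()'
python3 -m crank '[[0,2,0,0,0,0,0],[0,4,0,0,0,0,0],[0,4,0,0,0,0,0]]'>/dev/null; python3 -c "$F"
python3 -m crank '[[0,2,0,0,0,0,0],[0,4,0,0,0,0,0],[0,4,0,0,0,0,0]]'>/dev/null; python3 -c "$F"
```

```text
t 10.03 case mm [-70.7  -8.9  60.9] pitch 42.5 x [-0.  1. -0.] F case [-0.6  0.2  0.2] q [ 0.23  1.25 -0.81  2.47  2.65  1.45 -0.89]
t 10.28 case mm [-70.6  -4.3  60.9] pitch 42.5 x [-0.  1. -0.] F case [ 0.3 -0.6 -0.8] q [ 0.22  1.25 -0.82  2.47  2.65  1.46 -0.9 ]
```

```bash
F='from h import *
st()'
python3 -m crank '[[0,2,0,0,0,0,0],[0,4,0,0,0,0,0],[0,4,0,0,0,0,0]]'>/dev/null; python3 -c "$F"
```

```text
t 10.53 case mm [-70.8  -0.4  60.8] pitch 42.5 x [-0.  1. -0.] F case [-0.5 -2.7  0.9] q [ 0.2   1.25 -0.82  2.47  2.64  1.46 -0.9 ]
```

```bash
F='from h import *
st()'
python3 -m crank '[[0,2,0,0,0,0,0],[0,4,0,0,0,0,0],[0,4,0,0,0,0,0]]'>/dev/null; python3 -c "$F"
python3 -m crank '[[0,2,0,0,0,0,0],[0,3,0,0,0,0,0],[0,3,0,0,0,0,0]]'>/dev/null; python3 -c "$F"
```

```text
t 10.78 case mm [-71.    3.2  60.7] pitch 42.5 x [-0.  1. -0.] F case [-1.9 -3.6  1.6] q [ 0.2   1.25 -0.82  2.47  2.63  1.47 -0.9 ]
t 11.03 case mm [-70.9   5.9  60.6] pitch 42.5 x [ 0.  1. -0.] F case [-2.  -4.4  0.7] q [ 0.19  1.26 -0.82  2.47  2.62  1.48 -0.91]
```

```bash
F='from h import *
st()
print([np.round(v,1) for v in goal((-71,9,90),42.5,1)])'
python3 -m crank '[[0,2,0,0,0,0,0],[0,4,0,0,0,0,0],[0,4,0,0,0,0,0],[0,4,0,0,0,0,0]]'>/dev/null; python3 -c "$F"
```

```text
t 11.37 case mm [-70.7   9.   60.6] pitch 42.5 x [ 0.    1.   -0.01] F case [-1.4 -5.3  1.6] q [ 0.18  1.26 -0.83  2.47  2.61  1.48 -0.91]
[array([ -0.2,  21.5, -20.1]), array([0. , 0.3, 0.2])]
```

```bash
F='from h import *
st()'
python3 -m crank '[[0,0.3,1.5,-1.4,0,0,0],[0,0.3,2.9,-2.7,0,0,0],[0,0.3,4.4,-4.1,0,0,0],[0,0.3,4.4,-4.1,0,0,0]]'>/dev/null; python3 -c "$F"
python3 -m crank '[[0,0.3,0.7,-0.7,0,0,0],[0,0.3,1.5,-1.4,0,0,0],[0,0.3,2.2,-2.1,0,0,0],[0,0.3,2.2,-2.1,0,0,0]]'>/dev/null; python3 -c "$F"
```

```text
t 11.7 case mm [-71.6   8.2  65.5] pitch 42.7 x [ 0.    1.   -0.01] F case [-1.4 -5.7 -4.2] q [ 0.18  1.24 -0.83  2.47  2.6   1.47 -0.91]
t 12.03 case mm [-72.4   8.1  67.8] pitch 42.8 x [ 0.    1.   -0.01] F case [-2.3 -4.3 -6.3] q [ 0.18  1.23 -0.83  2.47  2.59  1.47 -0.91]
```

```bash
F='from h import *
st()'
python3 -m crank '[[0,0.5,0.8,-0.6,0,0,0],[0,0.5,1.6,-1.2,0,0,0],[0,0.5,1.6,-1.2,0,0,0]]'>/dev/null; python3 -c "$F"
python3 -m crank '[[0,0.5,0.8,-0.6,0,0,0],[0,0.5,1.6,-1.2,0,0,0],[0,0.5,1.6,-1.2,0,0,0]]'>/dev/null; python3 -c "$F"
```

```text
t 12.28 case mm [-72.8   8.2  69.4] pitch 42.9 x [ 0.    1.   -0.01] F case [-1.1 -5.8 -5.3] q [ 0.18  1.23 -0.84  2.48  2.59  1.46 -0.91]
t 12.53 case mm [-73.1   8.4  71.1] pitch 43.0 x [ 0.    1.   -0.01] F case [-1.3 -5.  -5.3] q [ 0.18  1.22 -0.84  2.48  2.58  1.46 -0.91]
```

```bash
F='from h import *
st()'
python3 -m crank '[[0,0.3,1.8,-1,0,0,0],[0,0.3,3.6,-2,0,0,0],[0,0.3,5.4,-3,0,0,0],[0,0.3,7.2,-4,0,0,0],[0,0.3,7.2,-4,0,0,0]]'>/dev/null; python3 -c "$F"
cat > roll.py <<'E'
from h import *
# cover angle from a picture's depth: fit front roll/cover plane
def ang(name="top"):
    c=viewer.camera(name);W=cloud(c);o,C=frame();q=(W-o)@C*1e3
    return c,q
E
```

```text
t 12.95 case mm [-73.    8.4  78.2] pitch 43.3 x [ 0.    1.   -0.01] F case [-4.9 -5.  -6.2] q [ 0.18  1.2  -0.84  2.48  2.57  1.44 -0.91]
```

```bash
cat > plan.py <<'E'
from fit import *
def wp(th,y):
    t=np.radians(th);a=43+37*th/75;A=np.radians(a);s=38-13*min(1,th/40)
    rx,rz=90-180*np.cos(t+.011),103+180*np.sin(t+.011)
    return (rx+s*np.cos(A)-16*np.sin(A),y,rz-s*np.sin(A)-16*np.cos(A)),a
if __name__=="__main__":
    import sys
    s=st();q=np.array(s["joint_pos"]);y=float(sys.argv[1])
    for th in map(float,sys.argv[2:]):
        pos,a=wp(th,y);p,r=target(pos,a,1);q,e,eo=ik(p,r,q,1e-2);g=goal(pos,a,1,s)
        print(th,np.round(pos),round(a,1),"rows",np.r_[g].round(1).tolist(),"q",q.round(2),round(e*1e3,1),round(eo,3))
E
python3 plan.py -4 3.5 5 8 12 16 20 25 30 40 50 60 70 75
```

```text
t 12.95 case mm [-73.    8.4  78.2] pitch 43.3 x [ 0.    1.   -0.01] F case [-4.9 -5.  -6.2] q [ 0.18  1.2  -0.84  2.48  2.57  1.44 -0.91]
3.5 [-75.  -4.  79.] 44.7 rows [-12.4, -0.8, -1.4, 1.4, 0.5, 0.3] q [ 0.22  1.18 -0.84  2.47  2.57  1.37 -0.88] 0.0 0.0
5.0 [-75.  -4.  84.] 45.5 rows [-12.5, 2.4, -5.0, 2.2, 0.5, 0.3] q [ 0.23  1.16 -0.85  2.46  2.55  1.33 -0.88] 0.0 0.0
8.0 [-75.  -4.  93.] 46.9 rows [-12.6, 9.2, -12.0, 3.6, 0.5, 0.3] q [ 0.23  1.11 -0.86  2.45  2.51  1.26 -0.86] 0.0 0.0
12.0 [-75.  -4. 106.] 48.9 rows [-12.7, 18.7, -20.8, 5.6, 0.5, 0.3] q [ 0.25  1.05 -0.87  2.42  2.44  1.16 -0.83] 0.0 0.0
16.0 [-74.  -4. 119.] 50.9 rows [-12.8, 28.8, -28.8, 7.6, 0.5, 0.3] q [ 0.25  0.99 -0.87  2.39  2.38  1.06 -0.78] 0.0 0.0
20.0 [-72.  -4. 132.] 52.9 rows [-13.0, 39.4, -36.0, 9.6, 0.5, 0.3] q [ 0.26  0.94 -0.86  2.35  2.31  0.96 -0.73] 0.0 0.0
25.0 [-68.  -4. 147.] 55.3 rows [-13.1, 53.3, -43.9, 12.0, 0.5, 0.3] q [ 0.26  0.87 -0.84  2.3   2.21  0.83 -0.65] 0.0 0.0
30.0 [-63.  -4. 162.] 57.8 rows [-13.3, 67.7, -50.6, 14.5, 0.6, 0.3] q [ 0.25  0.81 -0.81  2.24  2.09  0.71 -0.54] 0.0 0.0
40.0 [-49.  -4. 191.] 62.7 rows [-13.5, 98.0, -59.9, 19.4, 0.6, 0.2] q [ 0.24  0.73 -0.76  2.1   1.7   0.55 -0.16] 0.0 0.0
50.0 [-29.  -4. 213.] 67.7 rows [-13.7, 127.9, -60.7, 24.4, 0.6, 0.2] q [ 0.31  0.75 -0.89  1.94  1.3   0.66  0.27] 0.0 0.0
60.0 [ -6.  -4. 231.] 72.6 rows [-13.8, 157.2, -56.2, 29.3, 0.6, 0.2] q [ 0.34  0.8  -0.98  1.77  1.09  0.84  0.54] 0.0 0.0
70.0 [ 20.  -4. 245.] 77.5 rows [-13.9, 185.1, -46.6, 34.2, 0.6, 0.2] q [ 0.32  0.85 -1.03  1.58  0.96  1.01  0.71] 0.0 0.0
75.0 [ 34.  -4. 250.] 80.0 rows [-13.9, 198.3, -39.9, 36.7, 0.6, 0.2] q [ 0.3   0.88 -1.03  1.49  0.91  1.1   0.78] 0.0 0.0
```

```bash
python3 -m crank '[[0,-2,0.5,-2.5,1,0,0],[0,-4,2,-4,1.6,0,0],[0,-6,4,-6.5,2.3,0,0],[0,-8,6,-9,3,0,0],[0,-10,9,-12,3.6,0,0],[0,-12,11.5,-14.2,4,0,0],[0,-12.5,14,-16.4,4.5,0.3,0],[0,-12.5,16.3,-18.6,5,0.4,0.2],[0,-12.7,18.7,-20.8,5.6,0.5,0.3],[0,-12.7,18.7,-20.8,5.6,0.5,0.3]]'>/dev/null
python3 plan.py -4 12 14 16 18 20 22.5 25 27.5 30
python3 -c "
from h import *
c=viewer.camera('side');cv2.imwrite('pics/c2.png',cv2.resize(c['img'][170:350,220:460,::-1],(640,480)))"
```

```text
t 13.78 case mm [-75.8   0.2 107.8] pitch 48.9 x [-0.01  1.    0.  ] F case [-3.5  2.5 -1.1] q [ 0.25  1.05 -0.87  2.43  2.45  1.16 -0.82]
12.0 [-75.  -4. 106.] 48.9 rows [-4.2, -0.7, 1.5, 0.1, -0.5, 0.2] q [ 0.25  1.05 -0.87  2.42  2.44  1.16 -0.82] 0.0 0.0
14.0 [-75.  -4. 113.] 49.9 rows [-4.1, 3.9, -3.0, 1.0, -0.5, 0.2] q [ 0.25  1.02 -0.87  2.41  2.41  1.11 -0.8 ] 0.0 0.0
16.0 [-74.  -4. 119.] 50.9 rows [-4.1, 8.6, -7.4, 2.0, -0.5, 0.2] q [ 0.26  1.   -0.87  2.39  2.38  1.06 -0.78] 0.0 0.0
18.0 [-73.  -4. 125.] 51.9 rows [-4.1, 13.4, -11.6, 3.0, -0.5, 0.2] q [ 0.26  0.97 -0.87  2.37  2.34  1.01 -0.76] 0.0 0.0
20.0 [-72.  -4. 132.] 52.9 rows [-4.1, 18.4, -15.7, 4.0, -0.5, 0.2] q [ 0.26  0.94 -0.87  2.35  2.31  0.96 -0.73] 0.0 0.0
22.5 [-70.  -4. 139.] 54.1 rows [-4.0, 24.8, -20.4, 5.2, -0.5, 0.2] q [ 0.26  0.91 -0.86  2.33  2.26  0.9  -0.69] 0.0 0.0
25.0 [-68.  -4. 147.] 55.3 rows [-4.0, 31.5, -24.9, 6.5, -0.5, 0.2] q [ 0.26  0.87 -0.85  2.3   2.21  0.83 -0.65] 0.0 0.0
27.5 [-66.  -4. 155.] 56.6 rows [-4.0, 38.3, -29.1, 7.7, -0.5, 0.2] q [ 0.26  0.84 -0.83  2.27  2.15  0.77 -0.6 ] 0.0 0.0
30.0 [-63.  -4. 162.] 57.8 rows [-4.0, 45.2, -32.9, 8.9, -0.5, 0.2] q [ 0.25  0.81 -0.81  2.24  2.09  0.71 -0.54] 0.0 0.0
```

View pics/c2.png

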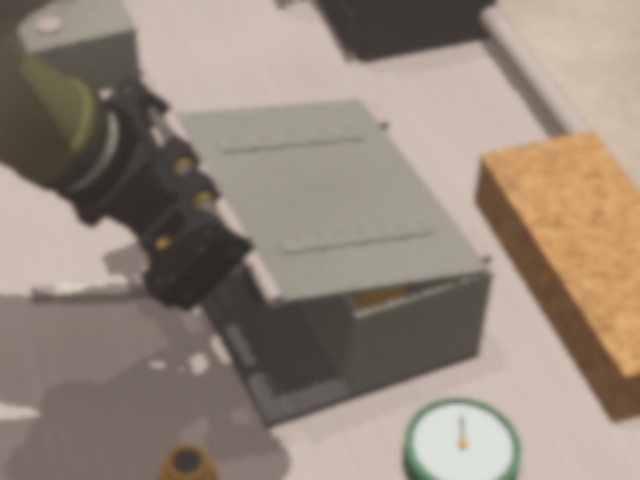

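The crop shows the cover free and raised by about 10–12 degrees. Its edge rests on the fingers near (245,270), and the case interior is visible at (385,297). I'll carry on swinging it up.

```bash
python3 -m crank '[[0,0,2.5,-2,0.6,0,0],[0,0,4.9,-4,1.2,0,0],[0,0,7.4,-6.3,1.8,0,0],[0,0,9.8,-8.5,2.3,0,0],[0,0,12.2,-10.6,2.8,0,0],[0,0,14.6,-12.7,3.3,0,0],[0,0,17.1,-14.7,3.8,0,0],[0,0,20,-17,4.3,0,0],[0,0,23.2,-19.3,4.9,0,0],[0,0,26.5,-21.6,5.5,0,0],[0,0,30,-24,6.2,0,0],[0,0,33.4,-26.2,6.8,0,0],[0,0,36.8,-28.2,7.4,0,0],[0,0,40.2,-30.2,8,0,0],[0,0,43.6,-32.2,8.6,0,0],[0,0,45.2,-32.9,8.9,0,0],[0,0,45.2,-32.9,8.9,0,0]]'>/dev/null
python3 plan.py 0 30 32 34 36 38 40 42 44 46 48 50
```

```text
t 15.25 case mm [-63.5   1.2 163.1] pitch 57.6 x [-0.01  1.    0.  ] F case [-3.1  0.6 -0.3] q [ 0.25  0.81 -0.81  2.24  2.1   0.7  -0.54]
30.0 [-63.   0. 162.] 57.8 rows [-1.2, -0.4, 0.7, 0.2, -0.6, 0.4] q [ 0.24  0.81 -0.8   2.24  2.08  0.71 -0.55] 0.0 0.0
32.0 [-61.   0. 168.] 58.8 rows [-1.2, 4.8, -3.0, 1.1, -0.6, 0.4] q [ 0.23  0.79 -0.78  2.22  2.03  0.66 -0.49] 0.0 0.0
34.0 [-58.   0. 174.] 59.8 rows [-1.2, 10.1, -6.5, 2.1, -0.6, 0.4] q [ 0.22  0.76 -0.76  2.19  1.96  0.61 -0.43] 0.0 0.0
36.0 [-56.   0. 180.] 60.8 rows [-1.2, 15.5, -9.8, 3.1, -0.6, 0.4] q [ 0.21  0.74 -0.73  2.16  1.89  0.57 -0.36] 0.0 0.0
38.0 [-53.   0. 185.] 61.7 rows [-1.3, 21.0, -12.9, 4.1, -0.6, 0.4] q [ 0.2   0.72 -0.7   2.13  1.81  0.53 -0.28] 0.0 0.0
40.0 [-49.   0. 191.] 62.7 rows [-1.3, 26.7, -15.8, 5.1, -0.5, 0.4] q [ 0.19  0.71 -0.68  2.11  1.71  0.5  -0.19] 0.0 0.0
42.0 [-46.   0. 195.] 63.7 rows [-1.3, 32.3, -17.8, 6.1, -0.5, 0.4] q [ 0.19  0.7  -0.67  2.08  1.61  0.48 -0.08] 0.0 0.0
44.0 [-42.   0. 200.] 64.7 rows [-1.3, 38.0, -19.7, 7.1, -0.5, 0.4] q [ 0.19  0.69 -0.68  2.04  1.5   0.48  0.03] 0.0 0.0
46.0 [-38.   0. 204.] 65.7 rows [-1.3, 43.7, -21.3, 8.0, -0.5, 0.4] q [ 0.2   0.7  -0.7   2.01  1.4   0.5   0.13] 0.0 0.0
48.0 [-34.   0. 209.] 66.7 rows [-1.3, 49.5, -22.7, 9.0, -0.5, 0.4] q [ 0.22  0.7  -0.72  1.98  1.32  0.53  0.23] 0.0 0.0
50.0 [-29.   0. 213.] 67.7 rows [-1.4, 55.4, -23.9, 10.0, -0.5, 0.4] q [ 0.23  0.71 -0.75  1.95  1.24  0.56  0.31] 0.0 0.0
```

```bash
python3 -m crank '[[0,0,2.5,-1,0.6,0,0],[0,0,4.8,-3,1.1,0,0],[0,0,7.5,-4.7,1.6,0,0],[0,0,10.1,-6.5,2.1,0,0],[0,0,12.8,-8.2,2.6,0,0],[0,0,15.5,-9.8,3.1,0,0],[0,0,18.3,-11.4,3.6,0,0],[0,0,21,-12.9,4.1,0,0],[0,0,23.8,-14.4,4.6,0,0],[0,0,26.7,-15.8,5.1,0,0],[0,0,29.5,-16.8,5.6,0,0],[0,0,32.3,-17.8,6.1,0,0],[0,0,35.2,-18.8,6.6,0,0],[0,0,38,-19.7,7.1,0,0],[0,0,40.9,-20.5,7.6,0,0],[0,0,43.7,-21.3,8,0,0],[0,0,46.6,-22,8.5,0,0],[0,0,49.5,-22.7,9,0,0],[0,0,55.4,-23.9,10,0,0],[0,0,55.4,-23.9,10,0,0]]'>/dev/null
python3 plan.py 1 50 53 56 59 62 65 68 71 74 77 80
python3 -c "
from h import *
c=viewer.camera('side');d=viewer.camera('top')
cv2.imwrite('pics/c3.png',np.hstack([cv2.resize(c['img'][110:350,190:510,::-1],(400,300)),cv2.resize(d['img'][80:320,220:540,::-1],(400,300))]))"
```

```text
t 16.92 case mm [-29.7   1.5 213.1] pitch 67.7 x [-0.01  1.    0.  ] F case [-4.8  0.5  1.4] q [ 0.19  0.69 -0.68  1.95  1.2   0.51  0.35]
50.0 [-29.   1. 213.] 67.7 rows [-0.5, 0.1, 0.2, -0.0, -0.4, 0.6] q [ 0.19  0.69 -0.67  1.95  1.2   0.51  0.33] 0.0 0.0
53.0 [-23.   1. 219.] 69.1 rows [-0.6, 8.5, -2.7, 1.5, -0.4, 0.6] q [ 0.21  0.7  -0.72  1.9   1.11  0.57  0.44] 0.0 0.0
56.0 [-16.   1. 224.] 70.6 rows [-0.6, 17.1, -5.2, 2.9, -0.4, 0.6] q [ 0.23  0.71 -0.76  1.84  1.04  0.64  0.52] 0.0 0.0
59.0 [ -9.   1. 230.] 72.1 rows [-0.7, 25.8, -7.2, 4.4, -0.4, 0.6] q [ 0.24  0.73 -0.79  1.79  0.98  0.7   0.59] 0.0 0.0
62.0 [ -1.   1. 234.] 73.6 rows [-0.8, 34.5, -8.8, 5.9, -0.4, 0.6] q [ 0.25  0.75 -0.82  1.74  0.93  0.76  0.65] 0.0 0.0
65.0 [  7.   1. 239.] 75.1 rows [-0.8, 43.4, -9.8, 7.4, -0.4, 0.6] q [ 0.25  0.76 -0.84  1.68  0.89  0.82  0.71] 0.0 0.0
68.0 [ 15.   1. 243.] 76.5 rows [-0.9, 52.2, -10.4, 8.9, -0.4, 0.6] q [ 0.25  0.78 -0.85  1.63  0.85  0.87  0.76] 0.0 0.0
71.0 [ 23.   1. 246.] 78.0 rows [-1.0, 61.0, -10.5, 10.3, -0.4, 0.6] q [ 0.25  0.8  -0.86  1.57  0.82  0.93  0.8 ] 0.0 0.0
74.0 [ 31.   1. 249.] 79.5 rows [-1.1, 69.9, -10.2, 11.8, -0.4, 0.6] q [ 0.24  0.82 -0.87  1.51  0.8   0.99  0.84] 0.0 0.0
77.0 [ 40.   1. 252.] 81.0 rows [-1.2, 78.6, -9.3, 13.3, -0.4, 0.6] q [ 0.23  0.84 -0.87  1.45  0.78  1.04  0.88] 0.0 0.0
80.0 [ 48.   1. 254.] 82.5 rows [-1.3, 87.4, -8.0, 14.8, -0.3, 0.6] q [ 0.22  0.86 -0.87  1.39  0.76  1.1   0.91] 0.0 0.0
```

View pics/c3.png

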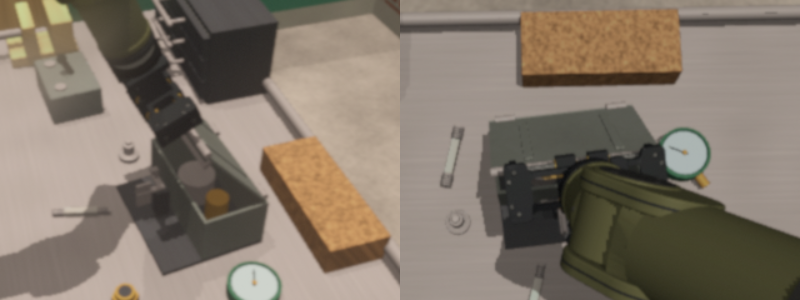

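The crops show the cover at about 50 degrees with the fingers behind the edge at about (180,120), and all bystanders where they were. Continuing to nearly upright.

```bash
python3 -m crank '[[0,0,4.2,-1.3,0.8,0,0],[0,0,8.5,-2.7,1.5,0,0],[0,0,12.8,-4,2.2,0,0],[0,0,17.1,-5.2,2.9,0,0],[0,0,21.4,-6.3,3.7,0,0],[0,0,25.8,-7.2,4.4,0,0],[0,0,30.2,-8,5.2,0,0],[0,0,34.5,-8.8,5.9,0,0],[0,0,39,-9.3,6.7,0,0],[0,0,43.4,-9.8,7.4,0,0],[0,0,47.8,-10.1,8.2,0,0],[0,0,52.2,-10.4,8.9,0,0],[0,0,56.6,-10.5,9.6,0,0],[0,0,61,-10.5,10.3,0,0],[0,0,65.5,-10.4,11,0,0],[0,0,69.9,-10.2,11.8,0,0],[0,0,74.3,-9.8,12.5,0,0],[0,0,78.6,-9.3,13.3,0,0],[0,0,82,-8.8,13.9,0,0],[0,0,82,-8.8,13.9,0,0]]'
python3 plan.py 1 78
python3 -c "
from h import *
c=viewer.camera('top');o,C=frame();q=(cloud(c)-o)@C*1e3
b=c['img'];v=q[...,2]
m=(abs(q[...,1])<118)&(v>110)&(q[...,0]>20)&(q[...,0]<130)&(abs(q[...,1])>60)
p=q[m];print(len(p));
for z in range(120,300,20):
  k=p[abs(p[:,2]-z)<10]
  if len(k)>5:print(z,np.median(k[:,0]).round(1),len(k))
k=p[p[:,2]>270];print('hi',np.median(k,0) if len(k) else None)"
```

```text
time_s: 18.68
tcp_pos: [0.7006, 0.0873, 0.2527]
tcp_rot: [2.027, 2.264, 0.171]
wrist_force: [-1.2, -0.9, 0.9]
width: 0.0003
t 18.68 case mm [ 43.7   1.9 252.7] pitch 81.4 x [-0.01  1.    0.  ] F case [-1.3 -0.7  0.9] q [ 0.22  0.84 -0.87  1.43  0.76  1.06  0.91]
78.0 [ 42.   1. 252.] 81.5 rows [-0.9, -1.3, 0.1, 0.0, -0.2, 0.6] q [ 0.22  0.84 -0.86  1.43  0.76  1.06  0.89] 0.0 0.0
850
120 83.0 9
140 78.2 11
160 75.0 10
180 71.1 16
200 66.8 15
220 63.6 17
240 59.0 20
260 55.7 18
280 53.6 92
hi [ 43.10604241  81.04571313 358.99856491]
```

```bash
python3 -m crank '[[0,0,-3,0,0,0,0],[0,0,-8,0,0,0,0],[0,0,-18,0,0,0,0],[0,0,-32,0,0,0,0],[0,0,-48,-5,0,0,0],[0,0,-66,-15,0,0,0],[0,0,-84,-30,0,0,0],[0,0,-100,-40,0,0,0],[0,0,-110,-50,0,0,0],[0,0,-110,-50,0,0,0],[0,0,-110,-50,0,0,0],[0,0,-110,-50,0,0,0]]'
python3 -c "
from h import *
st()
c=viewer.camera('top');o,C=frame();q=(cloud(c)-o)@C*1e3
m=(abs(q[...,1])<118)&(q[...,0]>20)&(q[...,0]<130)&(abs(q[...,1])>60)&(q[...,2]>110)&(q[...,2]<265)
p=q[m];f=np.polyfit(p[:,2],p[:,0],1);print('angle',90+np.degrees(np.arctan(f[0])))
d=viewer.camera('side')
cv2.imwrite('pics/c4.png',np.hstack([cv2.resize(d['img'][110:350,190:510,::-1],(400,300)),cv2.resize(c['img'][80:380,80:480,::-1],(400,300))]))"
```

```text
time_s: 19.73
tcp_pos: [0.5858, 0.0742, 0.2853]
tcp_rot: [2.027, 2.263, 0.174]
wrist_force: [0.9, 0.8, -1.2]
width: 0.0003
t 19.73 case mm [-71.8   0.3 285.3] pitch 81.4 x [-0.01  1.    0.  ] F case [ 1.   0.7 -1.2] q [ 0.33  0.66 -0.93  1.74  0.72  0.94  0.8 ]
angle 75.67889222806373
```

View pics/c4.png

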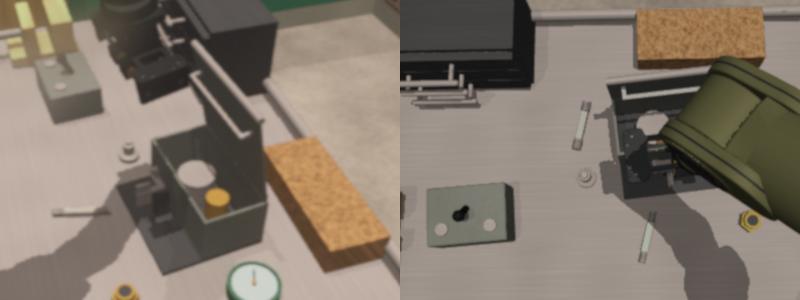

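The crops show the cover standing nearly upright by itself at (230,80) in the left crop. The gripper is well clear, and the toggle and bench pieces are where they were. I'm handing in.

```bash
python3 -c "
from cell import arm;print(arm.hand_in())"
```

```text
the job is handed in; nothing more can be done
None
```

The case is open and the cover stands by itself. I handed the job in at about 20 s on the robot's clock; no verdict was reported.

- **What I did:** I slid the shut fingers in under the edge and swept left until they met the tab, about 15 mm left of the middle. I pushed it aside about 12 mm, lifted the edge free, let the tab go, swung the cover up and backed away.
- **Force:** The wrist readings I took while touching the case stayed at or below about 10 N in total. I read them only at the end of each move, so I can't rule out a brief higher peak in between.
- **Cover angle:** The last two depth estimates disagree a little: about 79° with the fingers still there, and about 76° after letting go. The second fit may include the keeper bar. Both are above the required 69°.
- **Bench:** In the last pictures the gripper was clear of the case. The toggle and loose pieces looked where they had been, but I judged that by eye and did not measure it.
- **Setback:** My first reach jammed the arm against its joint limits. I worked out its geometry from the recorded poses and turned the wrist the other way; nothing was touched.

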